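# Set the stop and fetch the fin-handled press block

## Robot

A 7-joint arm with a two-finger parallel gripper is mounted at the origin on the work surface; the furniture and walls round the work are solid. World frame = base frame: x ahead of the robot, y to its left, z up, the work surface at z = 0. Lengths are in m, angles in rad, forces in N, time in s.
With the tool pointing down it reaches from about 0.35 to 0.9 m from the base axis. Payload 7.2 kg.
Tool frame: the origin (TCP) lies between the finger pads; the fingertips stand 19 mm ahead of it and the grasp point (between the pads) is the TCP; z points along the fingers, y is the direction in which the jaws open and shut (so a half turn about z gives the same grasp; the last joint's range is limited). The gripper opens to 88 mm and grips with 3 to 60 N. Pads are 20 mm wide; open, the fingers measure 115 mm over their backs; the gripper's body (75 mm by 178 mm) begins 61 mm behind the grasp point.
Start: joints at [1.081, 0.411, -0.013, 1.596, 0.006, 1.134, -0.082], TCP at [0.256, -0.57, 0.242] pointing down, gripper open.
Joint ranges: [-2.95, 2.95], [-0.29, 1.99], [-1.47, 1.44], [0.14, 2.54], [-1.03, 4.17], [0.13, 1.85], [-2.86, 2.86]. Speed limits (rad/s): [2.39, 2.39, 3.01, 3.01, 3.14, 3.14, 3.14].

## Interface

Orientations are given as a 3x3 rotation matrix whose columns are the frame's x, y, z axes.
In Python, from plant import manip gives the robot as it stands.
- The arm moves only by the shell command python3 -m handwheel 'ROWS' [FORCE]. ROWS is JSON, a list of rows, each an object with "offset": the shift along the tool's x, y, z in mm, a list of three; "turn": the turn about the tool's z in rad; "hand": the opening, from -1 (shut) to 1 (fully open). A call has 1 to 20 rows; each row is the pose to reach, as a shift and turn from the pose measured when the call began, along the tool's axes at that moment; what a row does not reach only later rows make up. A row lasts 1/10 s, in which the tool goes at most 50 mm and 8.59 degrees, less where a joint would pass 70% of its speed; a pose out of reach is approached as far as the arm can. A call with a gripper value outside its range is refused whole. The fingers move at their own pace and stop on an object; FORCE is the grip in N (left out, the last holds). Time passes only in rows, so rows that repeat a pose let the fingers close. It gives the time, the measured TCP pose, the force and the opening at its end, in the units of the state.
- manip.state(): the state, without advancing time (a new reading comes with each control period).
- manip.capture(name): name is "side" or "top"; returns the picture (480x640x3 uint8, blue, green, red); there is no depth.
- manip.get_calibration(name): a dict with "fovy" (degrees; the focal length in pixels is half the picture's height over the tangent of half this angle, whatever the lens; pixels are square), "cx", "cy" (the principal point, pixels), "dist_coeffs" ([k1, k2, p1, p2, k3] as OpenCV has them; the pictures are not rectified), "camera_from_world" (4x4, takes a point from world to camera coordinates). Camera axes: x right, y up, looking along -z (the intrinsics and any distortion apply to the point x, -y, -z); pixel columns grow to the right and rows downward; lengths in m; the calibration is good to about 2 mm. A picture is of the moment at which its call begins. get_calibration takes no time and is no camera call.
- manip.finish_job(): hands the job in, once; it reports no verdict.
Trained networks look in the newest picture that a camera, given by its name, has taken for a name from the list of things; names that differ only in an ending like _2 or _b are one class to them, and where a whole thing is asked for, a point or a joint stands for the part that bears it (a point fixed in the world has none). Each returns a list of dicts, best first, with "score" (0 to 1); they miss things now and then, are a little off and sometimes report something else, mostly with a low value. They report only what shows in the picture. A call takes as long as a camera call.
- manip.masks_of(camera, name): "mask" (480x640 bool, what is visible of it) and "bbox" ([left, top, width, height] in pixels, round what is visible of it).
- manip.pinpoint(camera, name): "xy" ([column, row] in pixels: a listed point, or the origin of a listed thing).
The state is a dict: "time_s": time; "joint_pos": joint angles; "qd": joint speeds; "joint_efforts": joint torques, N m; "tcp_pos": TCP position; "ee_rot": TCP orientation; "contact_force": force on the tool from outside, world axes, zero at the start; "wrist_torque": the same for the moment, N m; "grip_width": opening from 0.0 (shut) to 1.0 (fully open).
Only numpy, scipy, OpenCV 4.12 (cv2) and the standard library are available. Lean on these libraries where they do the work, as an engineer would, in place of code of your own. Each camera call takes 0.05 s, during which the arm holds its last target.

## Task

Set up the stop jig for pressing: nudge its stiff sliding stop along the rail until the black line on its arm meets the black line on the brass mark, without running past it. Then lift the press block with the straight fin handle straight up out of its tight tray pocket, keep it level, and set it down (no dropping) flat on the jig board beyond the stop's arm - on the arm's left, seen from the robot - square in the corner between arm and rail, fin parallel to the arm, with gaps of at most about 10 mm, the stop still on its mark. Leave the tray, the other two blocks and the loose things round about where they are.

Things in the scene. Friction and masses are not known exactly. Their poses are not given: they have to be found in the camera images.
- jig: Stop jig fixed to the table: light wooden board 150 (x) x 270 (y) x 16 mm; origin under the centre of its underside. Its top (the bed) is at z = 16 mm. An aluminium rail 16 wide, 14 high runs along y near its far edge; the rail's near face is the plane x = +45 mm. A flat scale strip with unlettered ticks runs along its near edge (x = -75 to -56 mm).
- stop (a joint): Travel in m of the sliding steel stop along the jig's +y; 0 to 0.14, starts between 0 and 0.03. At value q the middle of its arm is at jig y = -0.085 + q. Stiff: about 6 N of push moves it, and it stays where it is left. The stop is a carriage on the rail (jig x 46 to 68, 36 mm long in y, top at z = 41.5 mm) with an upright thumb plate on top and a low arm across the bed (12 mm wide in y, jig x -56 to +48, z 18 to 30 mm).
- stop_thumb (a point): Middle of the top edge of the stop's upright thumb plate, at jig x = 58, z = 77 mm; the plate is 10 mm thick along y, 24 mm wide along x and stands free from z = 42 to 77 mm. Push it along jig +y, or pinch it across y.
- stop_index (a point): Near tip of the stop's arm on its middle line, at the black index line on top of the arm (jig x = -55, z = 30 mm).
- stop_face (a point): Foot of the +y face of the stop's arm, on the bed, at jig x = 0, z = 16 mm; axes as the jig's. The fin block goes on this side.
- mark: Brass mark clip on the jig's near edge, 16 x 22 x 3 mm with a black line across its middle; origin at the line, on the scale strip; axes as the jig's. The stop is on its mark when stop_index and this origin have the same jig y. It always lies ahead of (+y of) the stop at the start and does not move.
- tray: Loose brown wooden tray 111 (x) x 245 (y) x 20 mm, 1.2 kg, origin under the centre of its underside. Three equal pockets in a row at y = -76, 0, +76 mm, each 87 (x) x 67 (y) mm and 14 mm deep (floor at z = 6 mm), 1.5 mm play around a block.
- fin_block: The block to take: aluminium plate 84 (x) x 64 (y) x 14 mm, about 0.3 kg, flush with the tray's top, with a straight upright fin handle at its centre: 46 mm long (x), 10 mm thick (y), from z = 14 to 48 mm. Grip the fin across y. Origin at the centre of the underside. It may be in any of the three pockets.
- knob_block: Same plate with a round knob handle (28 mm across, top at z = 48 mm) instead of the fin; stays in its pocket.
- post_block: Same plate with a square post handle (24 x 24 mm, top at z = 48 mm) instead of the fin; stays in its pocket.
- cork_block: Loose cork sanding block 56 x 96 x 28 mm; origin at the centre of its underside. Leave alone.
- beeswax: Loose beeswax puck 55 mm across, 21 mm high; origin under its centre. Leave alone.

How it is judged:
On the way, in this order (a step that is already met when the one before it is completed fails the run):
1. the stop rests on its mark, within 4 mm (y of stop_index in the frame of mark between -0.004 and 0.004 m and velocity of joint stop between -0.004 and 0.004 m/s), for 0.3 s.
2. the fin block is lifted level out of its pocket, at least 20 mm, with the stop left on its mark (y of stop_index in the frame of mark between -0.004 and 0.004 m and z of fin_block in the frame of tray above 0.026 m and angle between fin_block's own z axis and vertical below 0.2 rad), for 0.1 s.
At the end, for the whole second after the job is handed in: Stop within 4 mm of its mark. Fin block released, at rest, flat on the jig board (tilt under 0.06 rad), left (+y) of the arm, square within 0.15 rad, gaps to arm and rail each under 15 mm. Tray and the other two blocks within 25 mm of where they stood (y of stop_index in the frame of mark between -0.004 and 0.004 m and y of fin_block in the frame of stop_face between 0.029 and 0.047 m and x of fin_block in the frame of jig between -0.012 and 0.006 m and z of fin_block in the frame of jig between 0.013 and 0.019 m and angle between fin_block's own z axis and vertical below 0.06 rad and angle between the x axis of fin_block and the x axis of jig, either way round below 0.15 rad and linear speed of fin_block below 0.02 m/s and contact force between the fingers and fin_block below 0.1 N and distance of each of tray, knob_block, post_block from where it was at the start of the episode below 0.025 m); the robot touches nothing.
It fails at once if the stop runs more than 6 mm past the mark (y of stop_index in the frame of mark above 0.006 m).
It fails at once if the fin block is tipped more than 0.3 rad (angle between fin_block's own z axis and vertical above 0.3 rad).
It fails at once if the fin block is let go more than 12 mm above the jig board (horizontal distance between fin_block and jig below 0.16 m and z of fin_block in the frame of jig above 0.028 m and contact force between the fingers and fin_block below 0.01 N).
It fails at once if the tray or one of the other two blocks is moved more than 25 mm, or the tray tipped (distance of any of tray, knob_block, post_block from where it was at the start of the episode above 0.025 m or angle between tray's own z axis and vertical above 0.12 rad).
It fails at once if a loose bystander (cork block, beeswax) is moved more than 30 mm (distance of any of cork_block, beeswax from where it was at the start of the episode above 0.03 m).
It also fails if it takes over 61 s, if anything falls off the work surface, if the arm or the gripper's body presses on something with over 40 N, if the wrist force passes 120 N, or if a joint passes its speed limit or range.

## Working session

There is one attempt and no reset: what is moved stays moved. The work goes in short steps, Python scripts to look and compute and a shell command to move; the robot and the scene stay as the last step left them, time stands still between calls to the robot, and variables do not carry over. Pictures are saved under pics/ and viewed, and the job is handed in when it is done.

```bash
ls; mkdir -p pics
python3 - <<'E'
from plant import manip
import cv2
for c in("side","top"):
    cv2.imwrite(f"pics/{c}0.png",manip.capture(c)); k=manip.get_calibration(c); print(c,k)
    for n in ["jig","stop","stop_thumb","stop_index","stop_face","mark","tray","fin_block","knob_block","post_block","cork_block","beeswax"]:
        print(n,[( [round(float(v),1) for v in d["xy"]],round(d["score"],2)) for d in manip.pinpoint(c,n)[:2]])
s=manip.state();print(s)
E
```

```text
pics
side {'fovy': 45.39285512471114, 'cx': 322.22820241014, 'cy': 232.69885217760182, 'dist_coeffs': array([0.00011734, 0.        , 0.        , 0.        , 0.        ]), 'camera_from_world': array([[ 0.81218362, -0.58295616, -0.02280099, -0.34340275],
       [ 0.27159289,  0.34321999,  0.89913144, -0.16693991],
       [-0.51632845, -0.73645241,  0.4370844 , -1.06103076],
       [ 0.        ,  0.        ,  0.        ,  1.        ]])}
jig [([423.7, 317.7], 0.8)]Traceback (most recent call last):
  File "<stdin>", line 6, in <module>
ValueError: it knows: beeswax, cork_block, fin_block, jig, knob_block, mark, post_block, stop_face, stop_index, stop_thumb, tray
```

```bash
cat > h.py <<'E'
from plant import manip
import numpy as np, cv2
def cal(c):
    k=manip.get_calibration(c); f=240/np.tan(np.radians(k["fovy"])/2)
    K=np.array([[f,0,k["cx"]],[0,f,k["cy"]],[0,0,1]]); T=np.array(k["camera_from_world"]); return K,np.array(k["dist_coeffs"]),T
def ray(c,uv):
    K,d,T=cal(c); p=cv2.undistortPoints(np.array([[uv]],float),K,d)[0,0]
    R=T[:3,:3]; o=-R.T@T[:3,3]; return o,R.T@np.array([p[0],-p[1],-1])
def atz(c,uv,z):
    o,v=ray(c,uv); return o+v*(z-o[2])/v[2]
def proj(c,P):
    K,d,T=cal(c); q=np.atleast_2d(P)@T[:3,:3].T+T[:3,3]; q=q*[1,-1,-1]
    return cv2.projectPoints(q,np.zeros(3),np.zeros(3),K,d)[0][:,0]
E
python3 - <<'E'
from h import *
for c in("side","top"):
    cv2.imwrite(f"pics/{c}0.png",manip.capture(c)); k=manip.get_calibration(c); 
    o,_=ray(c,(320,240)); print(c,k["fovy"],o.round(3))
    for n,z in dict(jig=0,stop_thumb=.077,stop_index=.03,stop_face=.016,mark=.017,tray=0,fin_block=.006,knob_block=.006,post_block=.006,cork_block=0,beeswax=0).items():
        print(n,[( [round(float(v),1) for v in d["xy"]],round(d["score"],2),atz(c,d["xy"],z).round(4)) for d in manip.pinpoint(c,n)[:2]])
s=manip.state();print(s)
E
```

```text
side 45.39285512471114 [-0.224 -0.924  0.606]
jig [([426.3, 317.8], 0.67, array([ 0.4339, -0.3127,  0.    ])), ([291.7, 222.6], 0.38, array([0.4659, 0.1917, 0.    ]))]
stop_thumb [([482.8, 287.0], 0.86, array([ 0.495 , -0.3829,  0.077 ])), ([456.1, 326.4], 0.56, array([ 0.3703, -0.4355,  0.077 ]))]
stop_index [([437.1, 332.7], 0.72, array([ 0.3844, -0.3852,  0.03  ]))]
stop_face [([454.3, 327.6], 0.72, array([ 0.4336, -0.3797,  0.016 ])), ([438.0, 332.6], 0.71, array([ 0.4006, -0.3728,  0.016 ]))]
mark [([394.7, 322.7], 0.53, array([ 0.3607, -0.3069,  0.017 ])), ([294.5, 220.8], 0.52, array([0.4577, 0.1649, 0.017 ]))]
tray [([311.0, 236.6], 0.94, array([0.4589, 0.0962, 0.    ])), ([357.0, 334.9], 0.22, array([ 0.3   , -0.2763,  0.    ]))]
fin_block [([308.1, 236.5], 0.81, array([0.447 , 0.0908, 0.006 ]))]
knob_block [([296.3, 220.8], 0.77, array([0.474 , 0.1825, 0.006 ]))]
post_block [([324.4, 247.2], 0.91, array([0.4451, 0.0224, 0.006 ]))]
cork_block [([268.2, 210.3], 0.79, array([0.4592, 0.2954, 0.    ]))]
beeswax [([356.9, 334.0], 0.84, array([ 0.3015, -0.2742,  0.    ]))]
top 49.
[... 1081 characters left out ...]
31245, -0.08218602]), 'qd': array([ 0.000317  ,  0.0015413 ,  0.00023245, -0.00031058,  0.00041313,
       -0.00283222, -0.00207335]), 'joint_efforts': array([ 8.26970927e-05, -5.87742698e+01,  6.40284922e-01, -2.91383725e+01,
       -5.38549956e-02,  1.04162155e-02,  4.21771290e-05]), 'tcp_pos': array([ 0.25587335, -0.57022804,  0.24166705]), 'ee_rot': array([[ 9.12360275e-01,  4.09388232e-01,  6.27416176e-05],
       [ 4.09388233e-01, -9.12360277e-01, -1.37918737e-05],
       [ 5.15967288e-05,  3.82688376e-05, -9.99999998e-01]]), 'contact_force': array([-0.06330586,  0.28109397,  0.76590511]), 'wrist_torque': array([-0.04693104, -0.06460036, -0.04339566]), 'grip_width': 0.9986262801178909}
```

View pics/side0.png

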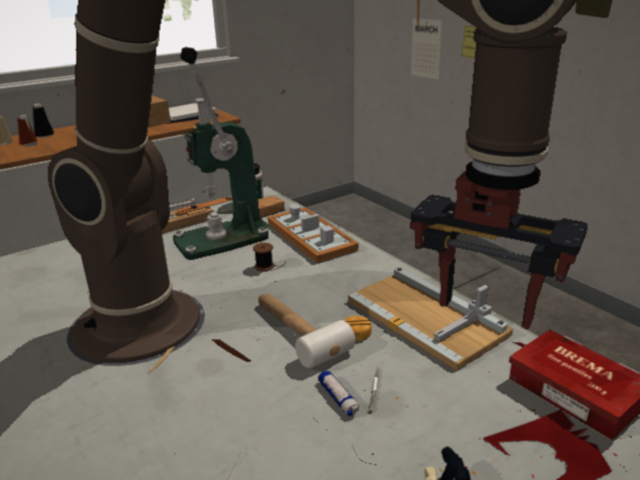

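View pics/top0.png

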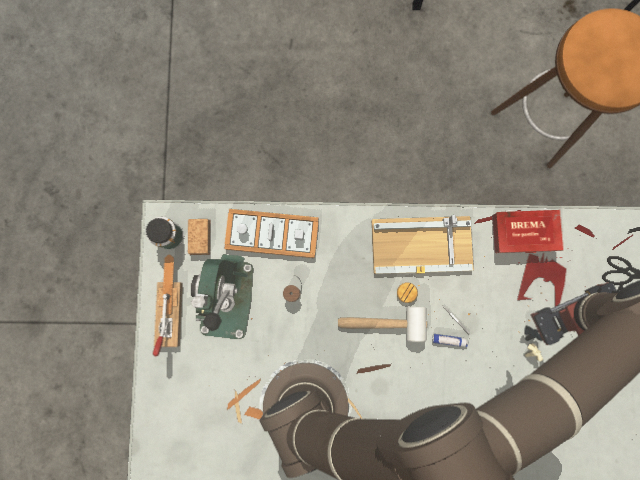

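Run:
```python
import cv2
a=cv2.imread("pics/side0.png");b=cv2.imread("pics/top0.png")
cv2.imwrite("pics/z1.png",cv2.resize(a[240:380,330:530],None,fx=4,fy=4,interpolation=cv2.INTER_CUBIC))
cv2.imwrite("pics/z2.png",cv2.resize(b[200:300,370:490],None,fx=6,fy=6,interpolation=cv2.INTER_CUBIC)[:600])
cv2.imwrite("pics/z3.png",cv2.resize(b[190:270,210:330],None,fx=6,fy=6,interpolation=cv2.INTER_CUBIC))
```

```text
(no output)
```

View pics/z1.png

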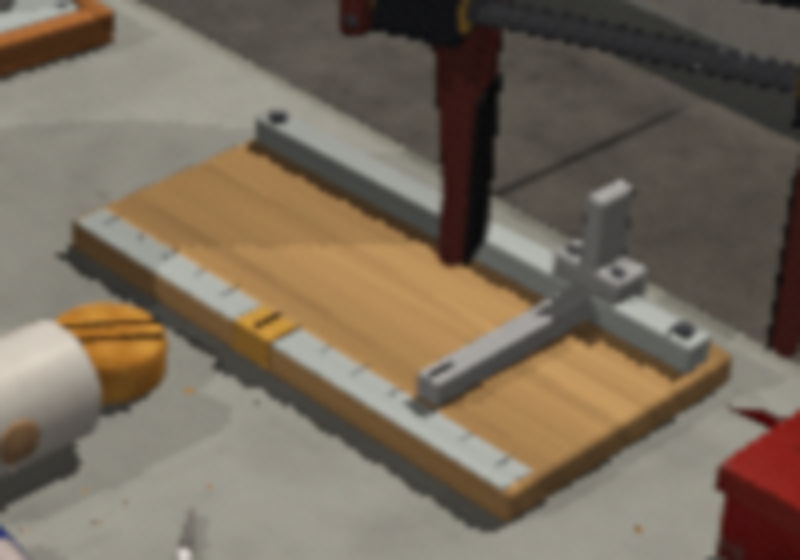

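View pics/z2.png

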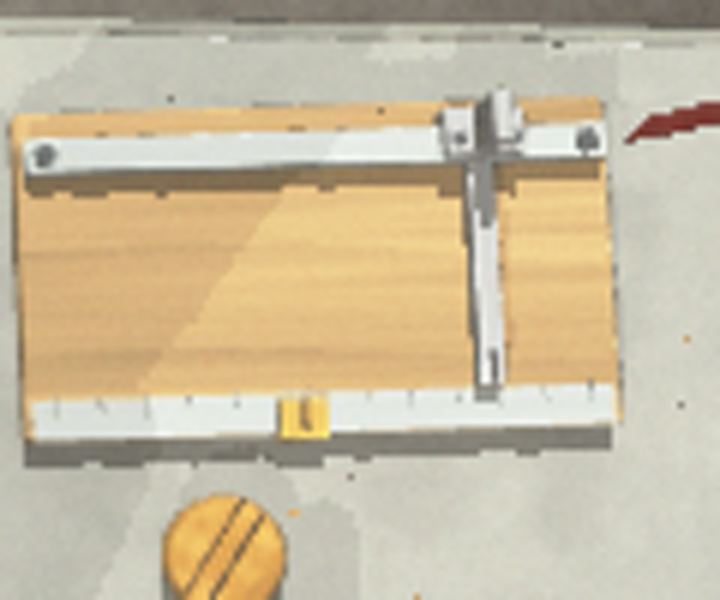

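View pics/z3.png

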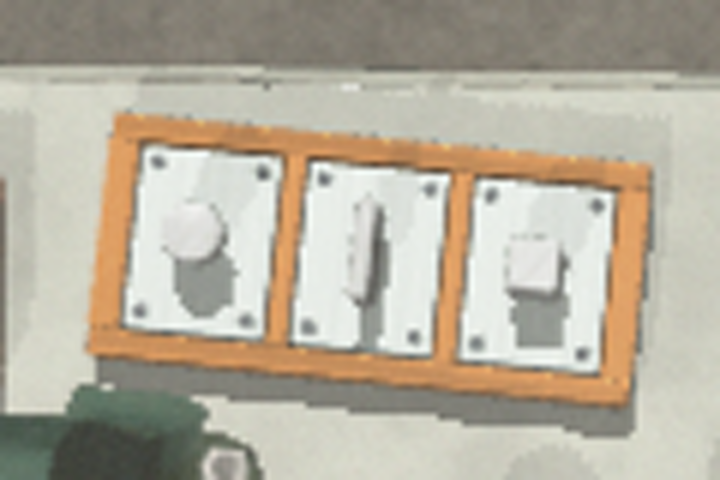

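```bash
cat > fit.py <<'E'
from h import *
from scipy.optimize import least_squares
def U(z,p):
    if z=='s': return 'side',((p[0]+.5)/4-.5+330,(p[1]+.5)/4-.5+240)
    if z=='t': return 'top',((p[0]+.5)/6-.5+370,(p[1]+.5)/6-.5+200)
    if z=='r': return 'top',((p[0]+.5)/6-.5+210,(p[1]+.5)/6-.5+190)
def solve(obs,x0,cam=True):
    def res(x,full=False):
        R=np.array([[np.cos(x[2]),-np.sin(x[2])],[np.sin(x[2]),np.cos(x[2])]]); r=[]
        for z,p,f in obs:
            c,uv=U(z,p); P=np.array(f(x),float); P[:2]=R@P[:2]+x[:2]
            r.append(proj(c,P)[0]-uv)
        r=np.array(r); return r if full else r.ravel()
    s=least_squares(res,x0,loss='soft_l1'); return s.x,res(s.x,True)
E
python3 - <<'E'
from fit import *
a,b=.075,.135
C=lambda X,Y,Z:(lambda x:(X,Y,Z))
jig=[('t',(12,115),C(a,b,.016)),('t',(602,98),C(a,-b,.016)),('t',(620,424),C(-a,-b,.016)),('t',(25,438),C(-a,b,.016)),
('s',(75,222),C(-a,b,.016)),('s',(510,490),C(-a,-b,.016)),('s',(728,355),C(a,-b,.016))]
idx=[('s',(440,370),lambda x:(-.055+.007,-.085+x[3],.03)),('t',(491,366),lambda x:(-.055+.007,-.085+x[3],.03)),('s',(612,188),lambda x:(.058,-.085+x[3],.077))]
mk=[('s',(268,320),lambda x:(-.0655,x[4],.019)),('t',(305,415),lambda x:(-.0655,x[4],.019))]
x,r=solve(jig+idx+mk,[.43,-.31,0,.02,0]);print(x.round(4));print(r.round(1).tolist())
for cam in 'ts':
    x2,r=solve([o for o in jig+idx+mk if o[0]==cam],x);print(cam,x2.round(4),r.round(1).tolist())
h,w=.1225,.0555
tray=[('r',(115,112),C(w,h,.02)),('r',(652,165),C(w,-h,.02)),('r',(630,402),C(-w,-h,.02)),('r',(87,350),C(-w,h,.02)),('r',(368,200),C(.023,0,.054)),('r',(357,303),C(-.023,0,.054))]
x,r=solve(tray,[.46,.1,0]);print(x.round(4));print(r.round(1).tolist())
E
```

```text
[ 0.4333 -0.3101  0.0432  0.0105  0.0088]
[[-0.2, -0.6], [0.3, -0.6], [0.7, -0.1], [-0.1, 0.5], [-1.9, -1.1], [-0.7, 1.1], [1.8, -0.7], [-0.2, 0.1], [0.5, -0.2], [-0.4, 0.2], [-0.1, 0.1], [-0.0, -0.6]]
t [ 0.4326 -0.3096  0.041   0.0113  0.0082] [[-0.3, -0.5], [0.2, -0.2], [0.5, 0.3], [-0.4, 0.7], [0.0, 0.1], [-0.0, -0.4]]
s [ 0.434  -0.3106  0.0421  0.0109  0.0096] [[-1.5, -1.2], [-0.2, 1.1], [2.3, -0.7], [0.1, -0.1], [-0.1, 0.2], [0.1, -0.1]]
[ 0.4579  0.0993 -0.0828]
[[-0.0, 0.0], [0.1, -0.2], [-0.2, 0.8], [-0.2, 0.7], [0.1, -0.6], [0.1, -0.6]]
```

```bash
cat >> h.py <<'E'
JIG=np.array([.4333,-.3101,.0425])
def jw(p):
    c,s=np.cos(JIG[2]),np.sin(JIG[2]); return np.array([JIG[0]+c*p[0]-s*p[1],JIG[1]+s*p[0]+c*p[1],p[2]])
def plan(P,yaw):
    """P world target of TCP, yaw: tool y axis parallel (either way) to direction yaw+90deg"""
    s=manip.state(); R=np.array(s["ee_rot"]); o=R.T@(np.array(P)-s["tcp_pos"])*1000
    a=np.arctan2(R[1,1],R[0,1]); d=(yaw+np.pi/2-a+np.pi/2)%np.pi-np.pi/2
    print("offset mm",o.round(1),"turn",round(-d,3),"| tcp",s["tcp_pos"].round(4),"q7",s["joint_pos"][6].round(2),"t",s["time_s"],"F",s["contact_force"].round(1),"w",round(s["grip_width"],3))
E
python3 - <<'E'
from h import *
plan(jw((.058,-.0745,.16)),JIG[2]); print(jw((.058,-.0745,.16)))
E
```

```text
offset mm [294.7 -74.   81.7] turn 0.379 | tcp [ 0.2559 -0.5702  0.2417] q7 -0.08 t 1.3 F [-0.1  0.3  0.8] w 0.999
[ 0.49441292 -0.38206847  0.16      ]
```

```bash
python3 -m handwheel '[{"offset":[40,-10,0],"turn":0.05,"hand":1},{"offset":[85,-21,0],"turn":0.12,"hand":1},{"offset":[130,-33,0],"turn":0.2,"hand":1},{"offset":[175,-44,0],"turn":0.28,"hand":1},{"offset":[220,-55,15],"turn":0.35,"hand":1},{"offset":[260,-66,35],"turn":0.379,"hand":1},{"offset":[290,-73,65],"turn":0.379,"hand":1},{"offset":[294.7,-74,80],"turn":0.379,"hand":1},{"offset":[294.7,-74,82],"turn":0.379,"hand":1},{"offset":[294.7,-74,82],"turn":0.379,"hand":1}]' 15
python3 - <<'E'
from h import *
plan(jw((.058,-.0745,.066)),JIG[2])
im=manip.capture("side");cv2.imwrite("pics/s1.png",cv2.resize(im[180:400,330:560],None,fx=3,fy=2.7))
E
```

```text
time_s: 2.3
tcp_pos: [0.4932, -0.3835, 0.1597]
ee_rot: [[0.999, 0.041, -0.001], [0.041, -0.999, -0.001], [-0.001, 0.001, -1.0]]
contact_force: [0.5, -0.2, -0.7]
grip_width: 1.001
offset mm [ 1.4 -1.4 93.7] turn -0.001 | tcp [ 0.4932 -0.3835  0.1597] q7 -0.96 t 2.3 F [ 0.5 -0.2 -0.7] w 1.001
```

View pics/s1.png

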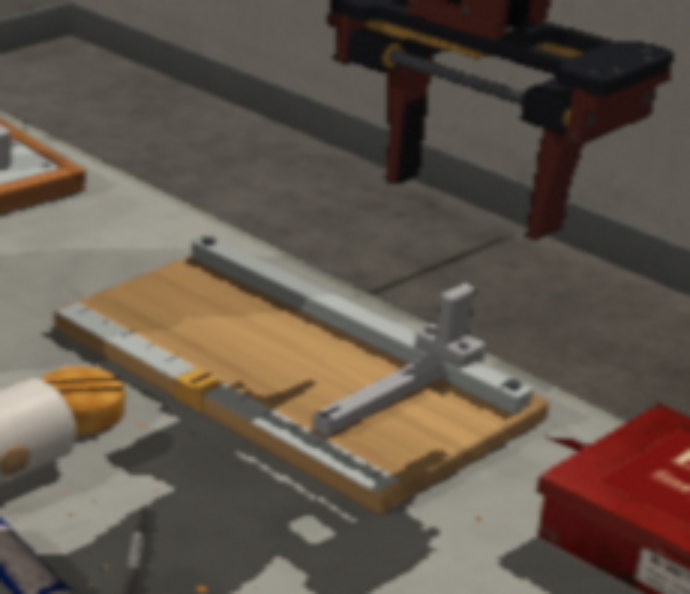

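```bash
python3 -m handwheel '[{"offset":[1,-1.4,30],"turn":0,"hand":0.4},{"offset":[1.4,-1.4,60],"turn":0,"hand":0},{"offset":[1.4,-1.4,82],"turn":0,"hand":-0.4},{"offset":[1.4,-1.4,93],"turn":0,"hand":-0.5},{"offset":[1.4,-1.4,93.5],"turn":0,"hand":-0.5},{"offset":[1.4,-1.4,93.5],"turn":0,"hand":-1},{"offset":[1.4,-1.4,93.5],"turn":0,"hand":-1},{"offset":[1.4,-1.4,93.5],"turn":0,"hand":-1},{"offset":[1.4,-1.4,93.5],"turn":0,"hand":-1}]' 15
python3 - <<'E'
from h import *
plan(jw((.058,-.0745,.066)),JIG[2])
im=manip.capture("side");cv2.imwrite("pics/s2.png",cv2.resize(im[180:400,330:560],None,fx=3,fy=2.7))
E
```

```text
time_s: 3.25
tcp_pos: [0.4951, -0.383, 0.0679]
ee_rot: [[0.999, 0.04, 0.001], [0.04, -0.999, -0.002], [0.001, 0.002, -1.0]]
contact_force: [0.4, 0.1, 0.6]
grip_width: 0.218
offset mm [-0.6 -1.   1.9] turn -0.002 | tcp [ 0.4951 -0.383   0.0679] q7 -0.97 t 3.25 F [0.4 0.1 0.6] w 0.218
```

View pics/s2.png

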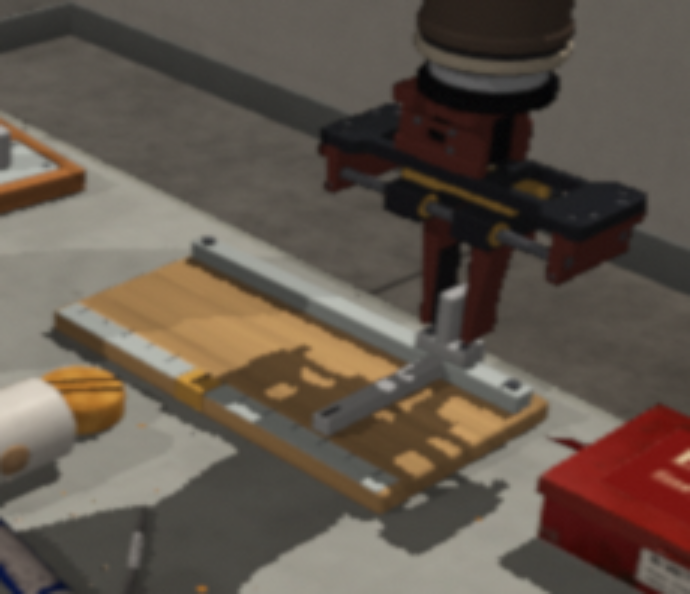

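```bash
python3 -m handwheel '[{"offset":[0,0,0],"turn":0,"hand":-1},{"offset":[0,0,0],"turn":0,"hand":-1},{"offset":[0,0,0],"turn":0,"hand":-1},{"offset":[0,0,0],"turn":0,"hand":-1},{"offset":[0,0,0],"turn":0,"hand":-1}]' 15
python3 - <<'E'
from h import *
plan(jw((.058,-.0745+.078,.067)),JIG[2])
E
```

```text
time_s: 3.8
tcp_pos: [0.4949, -0.3822, 0.0676]
ee_rot: [[0.999, 0.041, 0.0], [0.041, -0.999, -0.001], [0.0, 0.001, -1.0]]
contact_force: [-1.8, 4.3, 2.1]
grip_width: 0.113
offset mm [ -0.6 -78.2   0.6] turn -0.002 | tcp [ 0.4949 -0.3822  0.0676] q7 -0.97 t 3.8 F [-1.8  4.3  2.1] w 0.113
```

```bash
python3 -m handwheel '[{"offset":[0,-5,0],"turn":0,"hand":-1},{"offset":[0,-13,0],"turn":0,"hand":-1},{"offset":[0,-22,0],"turn":0,"hand":-1},{"offset":[0,-31,0],"turn":0,"hand":-1},{"offset":[0,-40,0],"turn":0,"hand":-1},{"offset":[0,-49,0],"turn":0,"hand":-1},{"offset":[0,-57,0],"turn":0,"hand":-1},{"offset":[0,-64,0],"turn":0,"hand":-1},{"offset":[0,-70,0],"turn":0,"hand":-1},{"offset":[0,-73,0],"turn":0,"hand":-1},{"offset":[0,-74,0],"turn":0,"hand":-1},{"offset":[0,-74,0],"turn":0,"hand":-1},{"offset":[0,-74,0],"turn":0,"hand":-1}]' 25
python3 - <<'E'
from h import *
plan(jw((.058,-.0745+.078,.067)),JIG[2])
im=manip.capture("side");cv2.imwrite("pics/s3.png",cv2.resize(im[260:360,340:480],None,fx=5,fy=5,interpolation=cv2.INTER_CUBIC))
im=manip.capture("top");cv2.imwrite("pics/t3.png",cv2.resize(im[200:300,370:490],None,fx=6,fy=6,interpolation=cv2.INTER_CUBIC))
for c in("side","top"):
  for n in("stop_index","mark"): print(c,n,[(d["xy"],d["score"]) for d in manip.pinpoint(c,n)[:2]])
E
```

```text
time_s: 5.1
tcp_pos: [0.4916, -0.3106, 0.0676]
ee_rot: [[0.999, 0.039, 0.001], [0.039, -0.999, -0.004], [0.001, 0.004, -1.0]]
contact_force: [-0.2, -5.2, -2.6]
grip_width: 0.113
offset mm [-0.3 -6.5  0.6] turn -0.003 | tcp [ 0.4916 -0.3106  0.0676] q7 -1.08 t 5.1 F [-0.2 -5.2 -2.6] w 0.113
side stop_index [([407.5, 313.9], 0.93), ([325.3, 243.7], 0.64)]
side mark [([395.9, 325.4], 0.45)]
top stop_index []
top mark []
```

View pics/s3.png

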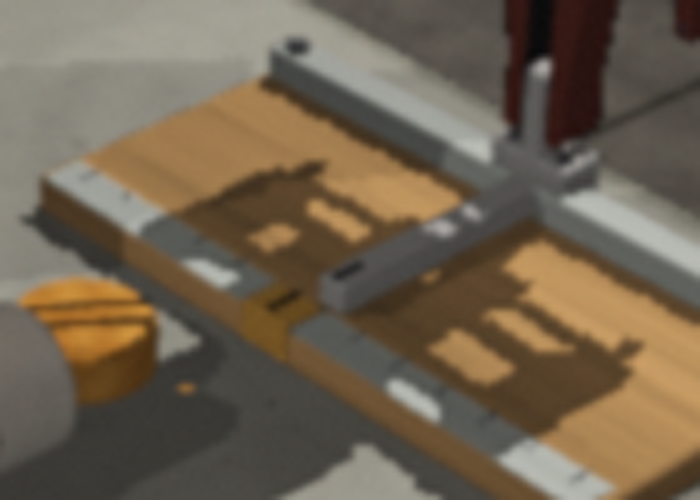

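View pics/t3.png

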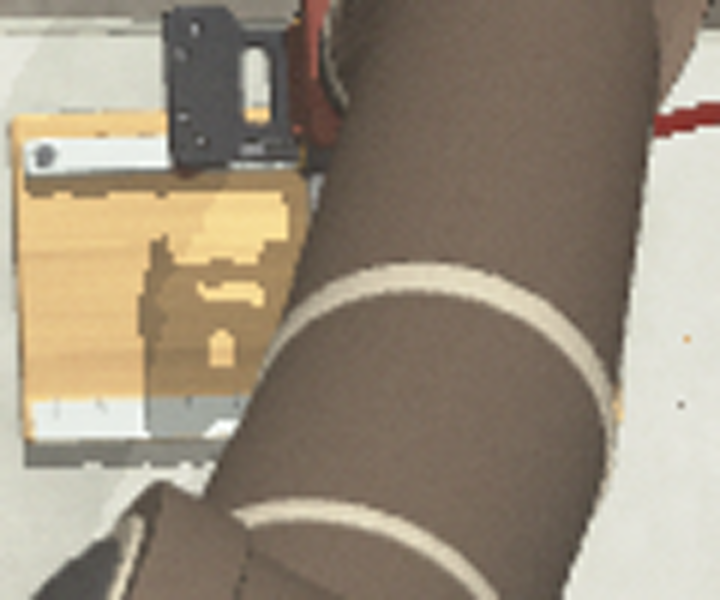

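Run:
```python
from h import *
def wj(p):
    c,s=np.cos(JIG[2]),np.sin(JIG[2]); d=p[:2]-JIG[:2]; return np.array([c*d[0]+s*d[1],-s*d[0]+c*d[1]])
u=lambda x,y:((x+.5)/5-.5+340,(y+.5)/5-.5+260)
print("idx",wj(atz("side",u(347,272),.03)),"mark",wj(atz("side",u(285,300),.019)))
print("idx ends",wj(atz("side",u(333,279),.03)),wj(atz("side",u(360,266),.03)),"mark ends",wj(atz("side",u(270,308),.019)),wj(atz("side",u(300,292),.019)))
print(wj(manip.state()["tcp_pos"]))
```

```text
idx [-0.04786421 -0.00392015] mark [-0.06520284  0.00895529]
idx ends [-0.05476641 -0.00382053] [-0.04163766 -0.00423307] mark ends [-0.07273153  0.00883602] [-0.0576115   0.00907555]
[ 0.0582811  -0.00301083]
```

```bash
python3 -m handwheel '[{"offset":[0,-4,0],"turn":0,"hand":-1},{"offset":[0,-8,0],"turn":0,"hand":-1},{"offset":[0,-11,0],"turn":0,"hand":-1},{"offset":[0,-12,0],"turn":0,"hand":-1},{"offset":[0,-12,0],"turn":0,"hand":-1},{"offset":[0,-12,0],"turn":0,"hand":-1}]' 25
python3 - <<'E'
from h import *
plan(jw((.058,-.0745+.083,.067)),JIG[2])
im=manip.capture("side");cv2.imwrite("pics/s4.png",cv2.resize(im[260:360,340:480],None,fx=5,fy=5,interpolation=cv2.INTER_CUBIC))
E
```

```text
time_s: 6.0
tcp_pos: [0.4912, -0.3008, 0.0676]
ee_rot: [[0.999, 0.038, 0.002], [0.038, -0.999, -0.007], [0.002, 0.007, -1.0]]
contact_force: [0.5, -5.0, -3.5]
grip_width: 0.112
offset mm [-0.2 -1.6  0.6] turn -0.005 | tcp [ 0.4912 -0.3008  0.0676] q7 -1.1 t 6.0 F [ 0.5 -5.  -3.5] w 0.112
```

View pics/s4.png

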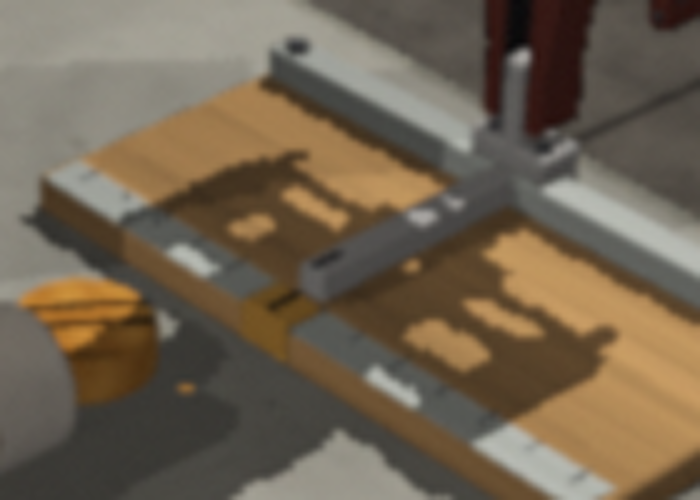

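```bash
python3 -m handwheel '[{"offset":[0,0,0],"turn":0,"hand":-0.5},{"offset":[0,0,0],"turn":0,"hand":-0.4},{"offset":[0,0,0],"turn":0,"hand":-0.4},{"offset":[0,0,-5],"turn":0,"hand":-0.4},{"offset":[0,0,-25],"turn":0,"hand":-0.4},{"offset":[0,0,-60],"turn":0,"hand":-0.4},{"offset":[0,0,-100],"turn":0,"hand":-0.4},{"offset":[-5,-40,-130],"turn":0,"hand":-0.4},{"offset":[-10,-85,-140],"turn":0,"hand":-0.4},{"offset":[-15,-130,-140],"turn":0,"hand":-0.4},{"offset":[-20,-175,-140],"turn":0,"hand":-0.4},{"offset":[-25,-220,-140],"turn":0,"hand":-0.4},{"offset":[-30,-240,-140],"turn":0,"hand":-0.4}]' 15
python3 - <<'E'
from h import *
s=manip.capture("side");t=manip.capture("top");cv2.imwrite("pics/s5f.png",s);cv2.imwrite("pics/t5f.png",t)
cv2.imwrite("pics/s5.png",cv2.resize(s[280:350,360:460],None,fx=8,fy=8,interpolation=cv2.INTER_CUBIC))
cv2.imwrite("pics/t5.png",cv2.resize(t[205:285,370:480],None,fx=7,fy=7,interpolation=cv2.INTER_CUBIC))
for c in("side","top"):
  for n in("stop_index","mark"): print(c,n,[(d["xy"],d["score"]) for d in manip.pinpoint(c,n)[:2]])
E
```

```text
time_s: 7.35
tcp_pos: [0.4513, -0.057, 0.2067]
ee_rot: [[0.999, 0.042, 0.003], [0.042, -0.999, -0.006], [0.003, 0.006, -1.0]]
contact_force: [-0.4, -1.3, 0.4]
grip_width: 0.299
side stop_index [([401.9, 311.0], 0.68)]
side mark [([393.3, 323.7], 0.58)]
top stop_index [([422.1, 263.7], 0.89)]
top mark [([420.2, 272.3], 0.51)]
```

View pics/s5.png

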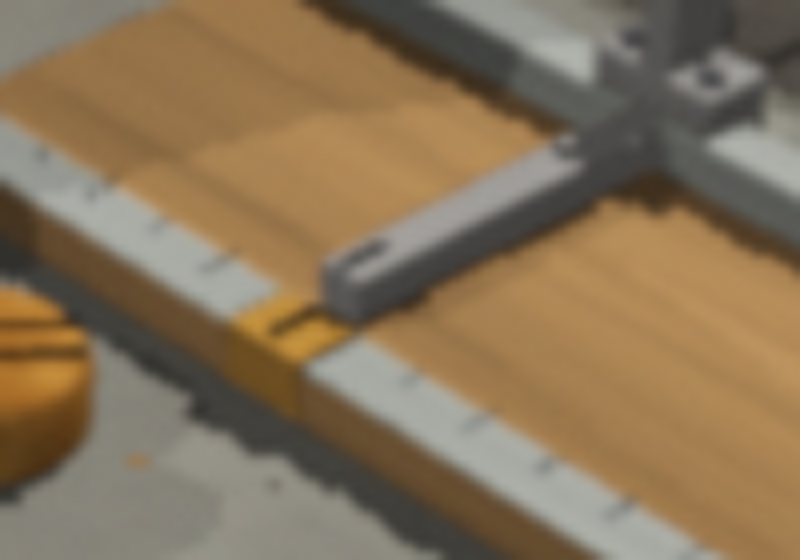

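View pics/t5.png

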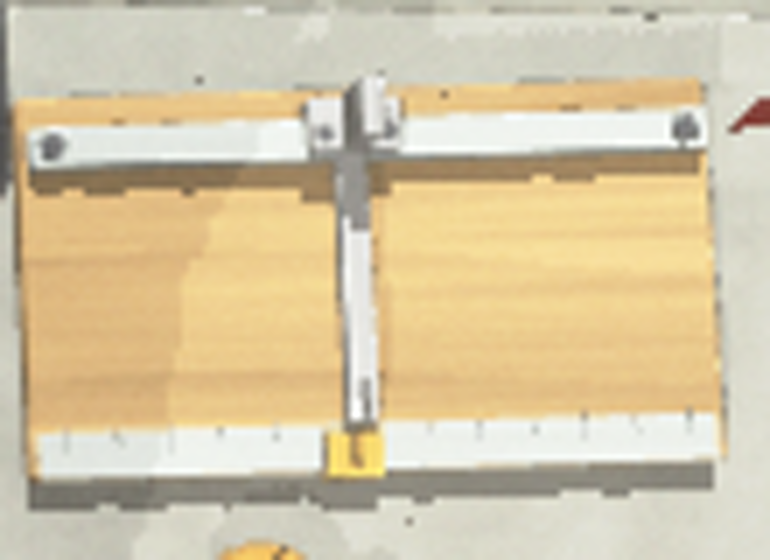

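View pics/s5f.png

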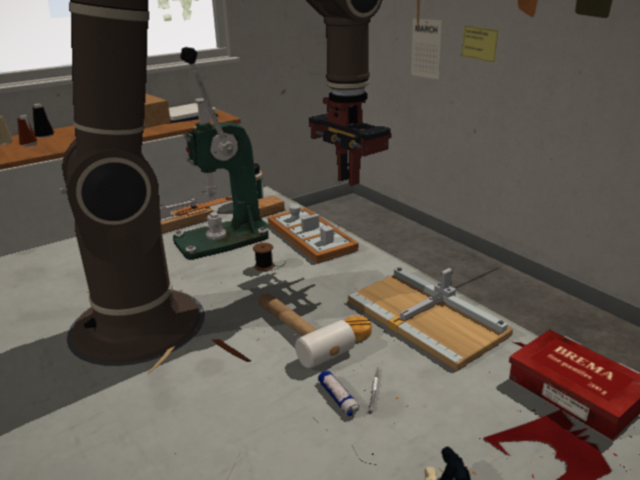

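Run:
```python
from h import *
def wj(p):
    c,s=np.cos(JIG[2]),np.sin(JIG[2]); d=p[:2]-JIG[:2]; return (1000*np.array([c*d[0]+s*d[1],-s*d[0]+c*d[1]])).round(1)
s=lambda x,y:((x+.5)/8-.5+360,(y+.5)/8-.5+280)
t=lambda x,y:((x+.5)/7-.5+370,(y+.5)/7-.5+205)
print("side idx",wj(atz("side",s(357,253),.03)),"mark",[wj(atz("side",s(298,318),z)) for z in(.019,.02)])
print("top idx",wj(atz("top",t(365,395),.03)),"mark",wj(atz("top",t(356,457),.0195)), "arm mid",[wj(atz("top",t(x,y),.03)) for x,y in((347,415),(376,415),(343,260),(371,260))])
print("clip edges top",[wj(atz("top",t(x,455),.0195)) for x in(328,384)])
for im,(r0,r1,c0,c1),cc in(("t5f",(256,275,414,428),1),("s5f",(305,325,390,412),1)):
    g=cv2.cvtColor(cv2.imread(f"pics/{im}.png"),cv2.COLOR_BGR2GRAY); print(im,c0,r0);print(g[r0:r1,c0:c1])
```

```text
side idx [-48.    7.8] mark [array([-64.3,   9.3]), array([-65.3,   8.3])]
top idx [-47.3   6.4] mark [-70.2   9. ] arm mid [array([-54.7,  13.6]), array([-55.1,   2.6]), array([ 4.9, 12.2]), array([4.6, 1.5])]
clip edges top [array([-69.2,  19.7]), array([-69.8,  -1.8])]
t5f 414 256
[[205 202 206 208 203 147 240 235 231 233 190 192 205 205]
 [203 203 201 202 197 136 239 233 230 231 187 188 204 203]
 [189 192 189 188 183 132 240 233 231 233 151 181 194 194]
 [192 192 190 192 186 133 237 203 171 233 167 179 191 189]
 [196 197 194 196 189 131 235 196 163 234 174 193 194 196]
 [205 202 202 200 195 131 236 192 164 230 179 201 200 200]
 [200 200 200 198 193 144 243 228 137 228 161 198 195 196]
 [203 203 205 205 197 140 244 231 134 229 187 205 204 205]
 [206 207 208 206 202 145 242 232 156 221 195 211 211 210]
 [225 224 223 225 213 142 147 142 133 155 217 235 236 236]
 [242 238 208 218 214 137 122 123 146 154 224 241 241 240]
 [240 235 161 217 217 211 148 186 212 212 222 239 239 239]
 [239 235 161 216 216 211 150 186 215 214 222 239 239 240]
 [240 236 146 220 215 210 149 185 214 215 223 24
[... 1479 characters left out ...]
8  86  86  85  79  71  67  65
   63  59  53  53]
 [151 152 147 148 148 145 138 119  92  81  78  76  82  84  79  69  64  61
   59  61  61  70]
 [148 150 148 144 137 125 101  83  73  80  80  70  71  75  76  65  60  66
   79  92  96  99]
 [139 147 148 131 104  90  83  97 118 126 116  92  84  78  72  73  82 102
  110 113 117 120]
 [111 130 138 116  90  99 121 133 144 145 141 128 119 105  96 110 122 127
  128 125 126 127]
 [ 88 101 117 121 121 133 145 148 148 145 139 126 115 117 131 146 147 142
  136 131 130 129]
 [ 81  83  91 104 120 139 148 149 143 131 118 115 128 146 159 166 165 157
  147 139 134 131]
 [ 82  81  81  85  96 115 131 136 128 120 128 145 156 164 168 169 171 168
  161 152 141 136]]
```

Run:
```python
from h import *
T=(.4579,.0993,-.0828);c,s=np.cos(T[2]),np.sin(T[2])
tw=lambda x,y,z:[T[0]+c*x-s*y,T[1]+s*x+c*y,z]
for n,(r0,r1,c0,c1),f in(("side0",(190,270,255,370),6),("top0",(190,350,180,340),4)):
    im=cv2.resize(cv2.imread(f"pics/{n}.png")[r0:r1,c0:c1],None,fx=f,fy=f,interpolation=cv2.INTER_CUBIC)
    def poly(P,col):
        q=((proj(n[:-1],np.array(P))-[c0,r0]+.5)*f-.5).round().astype(int); cv2.polylines(im,[q],True,col,1)
    w,h=.0555,.1225
    poly([tw(w,h,.02),tw(w,-h,.02),tw(-w,-h,.02),tw(-w,h,.02)],(0,0,255))
    poly([tw(.023,.005,.054),tw(.023,-.005,.054),tw(-.023,-.005,.054),tw(-.023,.005,.054)],(255,0,255))
    cv2.imwrite(f"pics/ov_{n}.png",im)
plan((T[0],T[1],.16),T[2]);plan((T[0],T[1],.045),T[2])
```

```text
offset mm [  11.6 -161.8   45. ] turn 0.119 | tcp [ 0.4521 -0.0624  0.2061] q7 -1.55 t 7.65 F [-0.7 -0.4  0.3] w 0.301
offset mm [  11.3 -162.6  160. ] turn 0.119 | tcp [ 0.4521 -0.0624  0.2061] q7 -1.55 t 7.65 F [-0.7 -0.4  0.3] w 0.301
```

View pics/ov_side0.png

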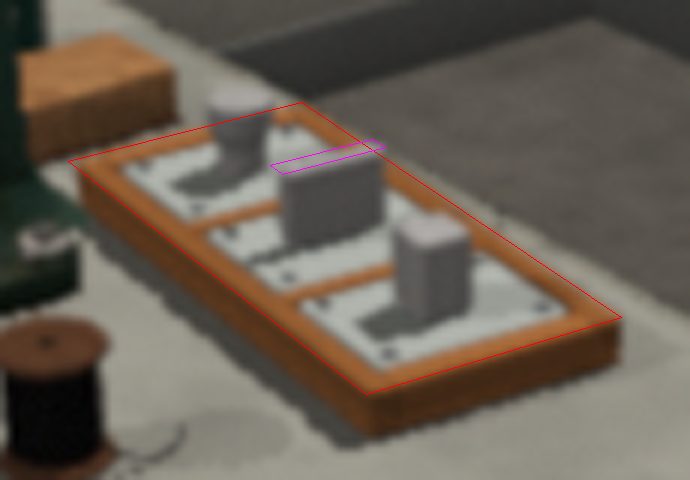

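View pics/ov_top0.png

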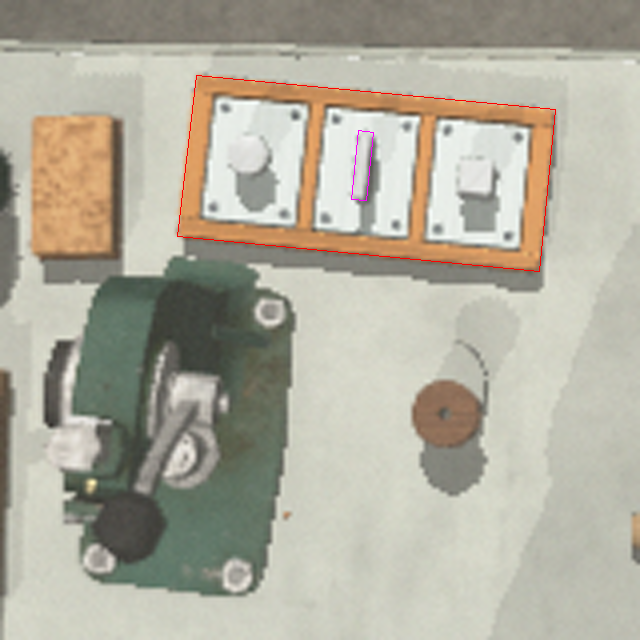

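```bash
python3 -m handwheel '[{"offset":[4,-40,5],"turn":0.04,"hand":0},{"offset":[8,-85,15],"turn":0.08,"hand":0},{"offset":[10,-130,25],"turn":0.119,"hand":0},{"offset":[11.6,-158,40],"turn":0.119,"hand":0},{"offset":[11.6,-162,60],"turn":0.119,"hand":0},{"offset":[11.6,-162,75],"turn":0.119,"hand":0},{"offset":[11.6,-162,75],"turn":0.119,"hand":0}]' 30
python3 - <<'E'
from h import *
plan((.4579,.0993,.045),-.0828)
s=manip.capture("side");cv2.imwrite("pics/s6.png",cv2.resize(s[100:280,230:400],None,fx=3.3,fy=3.3))
E
```

```text
time_s: 8.35
tcp_pos: [0.4573, 0.0981, 0.1282]
ee_rot: [[0.996, -0.084, -0.001], [-0.084, -0.996, -0.008], [-0.0, 0.008, -1.0]]
contact_force: [0.0, -0.6, -0.3]
grip_width: 0.503
offset mm [ 0.5 -2.  83.1] turn -0.001 | tcp [0.4573 0.0981 0.1282] q7 -2.09 t 8.35 F [ 0.  -0.6 -0.3] w 0.503
```

View pics/s6.png

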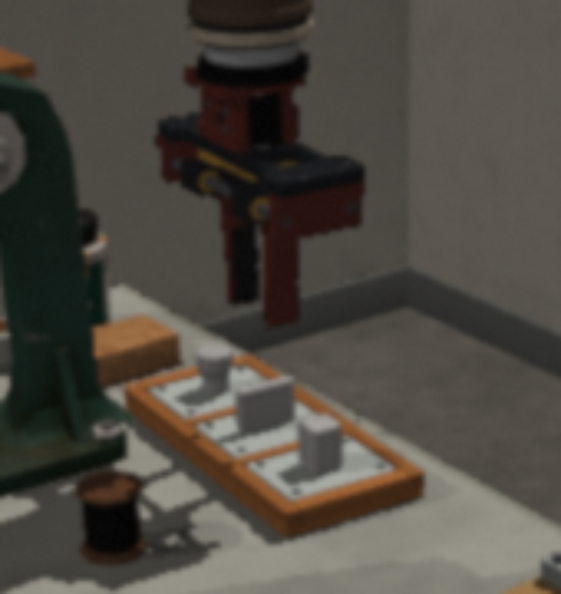

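```bash
python3 -m handwheel '[{"offset":[0.5,-2,25],"turn":0,"hand":0},{"offset":[0.5,-2,50],"turn":0,"hand":0},{"offset":[0.5,-2,70],"turn":0,"hand":-0.2},{"offset":[0.5,-2,80],"turn":0,"hand":-0.4},{"offset":[0.5,-2,83],"turn":0,"hand":-0.5},{"offset":[0.5,-2,83],"turn":0,"hand":-0.6},{"offset":[0.5,-2,83],"turn":0,"hand":-1},{"offset":[0.5,-2,83],"turn":0,"hand":-1},{"offset":[0.5,-2,83],"turn":0,"hand":-1},{"offset":[0.5,-2,83],"turn":0,"hand":-1},{"offset":[0.5,-2,83],"turn":0,"hand":-1},{"offset":[0.5,-2,83],"turn":0,"hand":-1},{"offset":[0.5,-2,83],"turn":0,"hand":-1}]' 30
python3 - <<'E'
from h import *
plan((.4579,.0993,.145),-.0828)
print(manip.state()["wrist_torque"])
E
```

```text
time_s: 9.7
tcp_pos: [0.4594, 0.0996, 0.0473]
ee_rot: [[0.996, -0.085, 0.002], [-0.085, -0.996, -0.007], [0.003, 0.007, -1.0]]
contact_force: [-0.8, -1.0, 6.7]
grip_width: 0.114
offset mm [ -1.2   1.2 -97.7] turn -0.002 | tcp [0.4594 0.0996 0.0473] q7 -2.16 t 9.7 F [-0.8 -1.   6.7] w 0.114
[ 0.19128719  0.21439767 -0.03320171]
```

```bash
python3 -m handwheel '[{"offset":[0,0,-3],"turn":0,"hand":-1},{"offset":[0,0,-7],"turn":0,"hand":-1},{"offset":[0,0,-12],"turn":0,"hand":-1},{"offset":[0,0,-18],"turn":0,"hand":-1},{"offset":[0,0,-26],"turn":0,"hand":-1},{"offset":[0,0,-36],"turn":0,"hand":-1},{"offset":[0,0,-50],"turn":0,"hand":-1},{"offset":[0,0,-65],"turn":0,"hand":-1},{"offset":[0,0,-80],"turn":0,"hand":-1},{"offset":[0,0,-90],"turn":0,"hand":-1},{"offset":[0,0,-90],"turn":0,"hand":-1}]' 30
python3 - <<'E'
from h import *
plan(jw((0,0.05,.145)),JIG[2])
s=manip.capture("side");cv2.imwrite("pics/s7.png",cv2.resize(s[100:280,230:400],None,fx=3.3,fy=3.3))
t=manip.capture("top");cv2.imwrite("pics/t7.png",cv2.resize(t[180:300,200:360],None,fx=5,fy=5))
E
```

```text
time_s: 10.8
tcp_pos: [0.4601, 0.1006, 0.1389]
ee_rot: [[0.996, -0.085, 0.005], [-0.085, -0.996, -0.007], [0.006, 0.006, -1.0]]
contact_force: [-0.2, 0.5, -1.6]
grip_width: 0.115
offset mm [  1.8 361.9  -3.8] turn -0.127 | tcp [0.4601 0.1006 0.1389] q7 -2.09 t 10.8 F [-0.2  0.5 -1.6] w 0.115
```

View pics/s7.png

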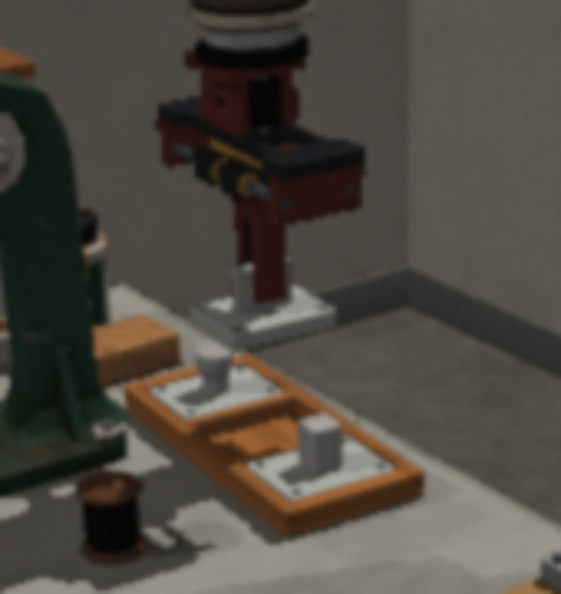

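View pics/t7.png

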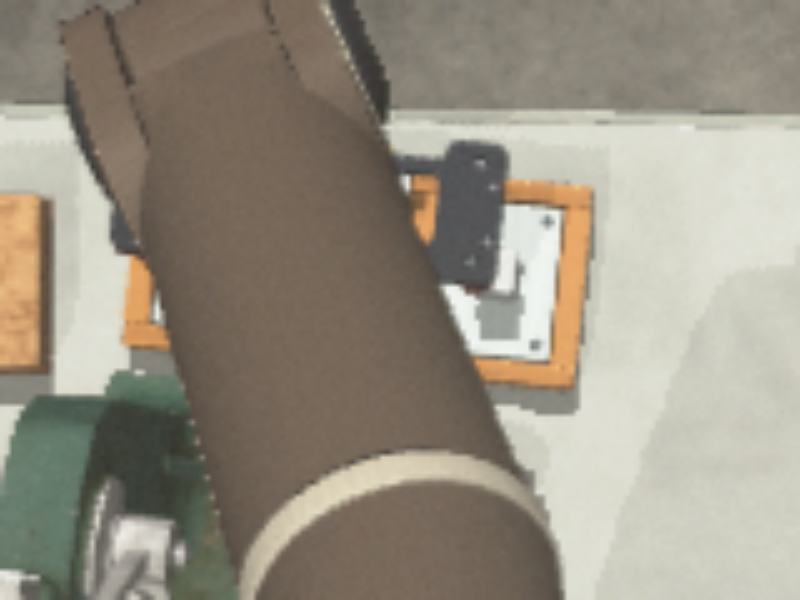

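```bash
python3 - <<'E'
from h import *
plan(jw((-.002,0.052,.145)),JIG[2])
E
python3 -m handwheel '[{"offset":[0,10,-3],"turn":0,"hand":-1},{"offset":[0,35,-4],"turn":-0.02,"hand":-1},{"offset":[0,70,-4],"turn":-0.04,"hand":-1},{"offset":[0,110,-4],"turn":-0.06,"hand":-1},{"offset":[0,150,-4],"turn":-0.08,"hand":-1},{"offset":[0,190,-4],"turn":-0.09,"hand":-1},{"offset":[0,230,-4],"turn":-0.11,"hand":-1},{"offset":[0,270,-4],"turn":-0.127,"hand":-1},{"offset":[0,305,-4],"turn":-0.127,"hand":-1},{"offset":[0,335,-4],"turn":-0.127,"hand":-1},{"offset":[0,352,-4],"turn":-0.127,"hand":-1},{"offset":[0,360,-4],"turn":-0.127,"hand":-1},{"offset":[0,360,-4],"turn":-0.127,"hand":-1},{"offset":[0,360,-4],"turn":-0.127,"hand":-1}]' 30
python3 - <<'E'
from h import *
plan(jw((-.002,0.052,.09)),JIG[2])
s=manip.capture("side");cv2.imwrite("pics/s8f.png",s);cv2.imwrite("pics/s8.png",cv2.resize(s[200:350,330:500],None,fx=4,fy=4,interpolation=cv2.INTER_CUBIC))
for n in("fin_block","stop_index","mark"): print(n,[(d["xy"],d["score"]) for d in manip.pinpoint("side",n)[:2]])
E
```

```text
offset mm [  0.5 359.8  -5.1] turn -0.127 | tcp [0.4591 0.1002 0.1373] q7 -2.09 t 10.9 F [ 0.1  0.2 -2.5] w 0.112
time_s: 12.3
tcp_pos: [0.4284, -0.2574, 0.1435]
ee_rot: [[0.999, 0.043, 0.002], [0.043, -0.999, -0.007], [0.002, 0.007, -1.0]]
contact_force: [0.5, 0.3, -1.9]
grip_width: 0.116
offset mm [ 0.5  0.5 53.6] turn 0.0 | tcp [ 0.4284 -0.2574  0.1435] q7 -1.13 t 12.3 F [ 0.5  0.3 -1.9] w 0.116
fin_block [([424.8, 316.7], 0.7), ([406.0, 259.5], 0.65)]
stop_index [([401.9, 311.8], 0.95), ([422.9, 307.8], 0.55)]
mark [([394.0, 323.8], 0.65)]
```

View pics/s8.png

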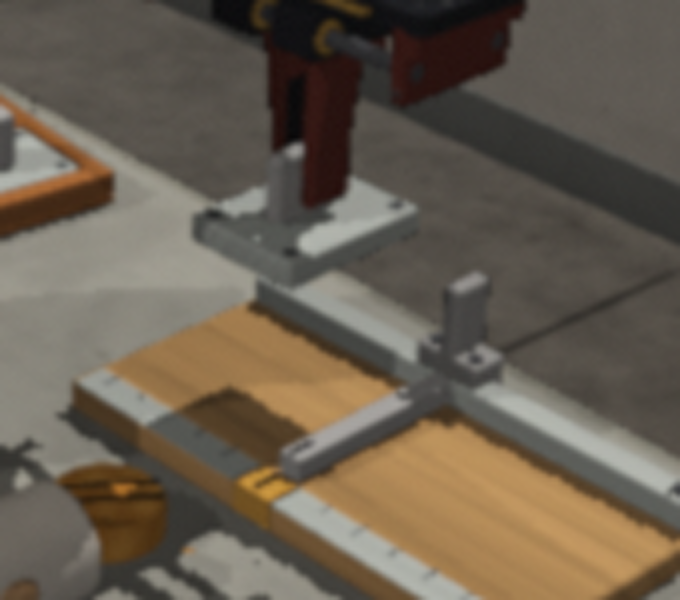

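Run:
```python
from h import *
s=manip.state();p=s["tcp_pos"];R=s["ee_rot"]
f=4;r0,c0=200,330
im=cv2.resize(cv2.imread("pics/s8f.png")[200:350,330:500],None,fx=f,fy=f,interpolation=cv2.INTER_CUBIC)
for z,col in((.0413-.014,(0,0,255)),(.0413,(0,255,255))):
    P=np.array([p+R@np.array([x-.0015,y,z]) for x,y in((.042,.032),(.042,-.032),(-.042,-.032),(-.042,.032))])
    q=((proj("side",P)-[c0,r0]+.5)*f-.5); print(q.round()); cv2.polylines(im,[q.round().astype(int)],True,col,1)
cv2.imwrite("pics/s8o.png",im[100:400,100:520])
```

```text
[[420. 204.]
 [318. 157.]
 [188. 212.]
 [289. 264.]]
[[419. 232.]
 [317. 184.]
 [187. 239.]
 [288. 292.]]
```

View pics/s8o.png

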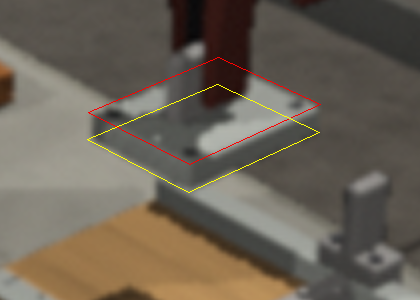

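```bash
python3 -m handwheel '[{"offset":[0.5,0.5,10],"turn":0,"hand":-1},{"offset":[0.5,0.5,25],"turn":0,"hand":-1},{"offset":[0.5,0.5,42],"turn":0,"hand":-1},{"offset":[0.5,0.5,57],"turn":0,"hand":-1},{"offset":[0.5,0.5,67],"turn":0,"hand":-1},{"offset":[0.5,0.5,73],"turn":0,"hand":-1},{"offset":[0.5,0.5,75],"turn":0,"hand":-1},{"offset":[0.5,0.5,75],"turn":0,"hand":-1},{"offset":[0.5,0.5,75],"turn":0,"hand":-1}]' 30
python3 - <<'E'
from h import *
plan(jw((-.002,0.052,.0573)),JIG[2])
s=manip.capture("side");cv2.imwrite("pics/s9f.png",s);cv2.imwrite("pics/s9.png",cv2.resize(s[240:350,350:490],None,fx=5,fy=5,interpolation=cv2.INTER_CUBIC))
t=manip.capture("top");cv2.imwrite("pics/t9.png",cv2.resize(t[200:300,360:490],None,fx=6,fy=6,interpolation=cv2.INTER_CUBIC))
E
```

```text
time_s: 13.4
tcp_pos: [0.43, -0.2586, 0.0694]
ee_rot: [[0.999, 0.044, 0.004], [0.044, -0.999, -0.008], [0.003, 0.008, -1.0]]
contact_force: [-1.4, -0.1, -2.3]
grip_width: 0.115
offset mm [-0.9 -0.5 12.1] turn 0.001 | tcp [ 0.43   -0.2586  0.0694] q7 -1.15 t 13.4 F [-1.4 -0.1 -2.3] w 0.115
```

View pics/s9.png

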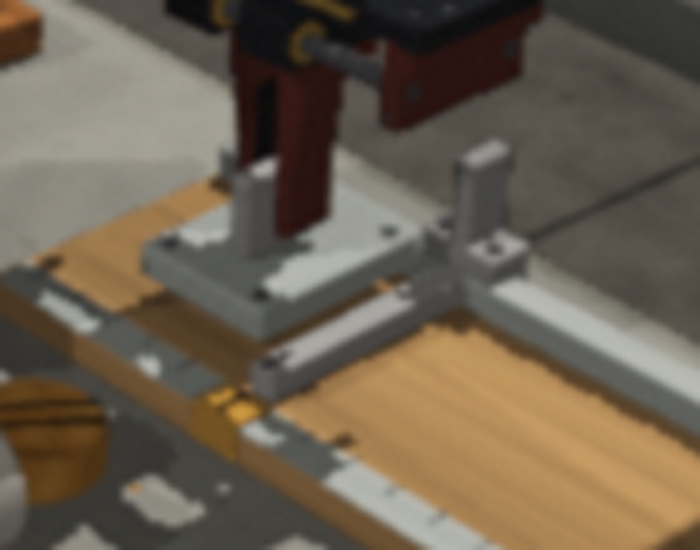

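View pics/t9.png

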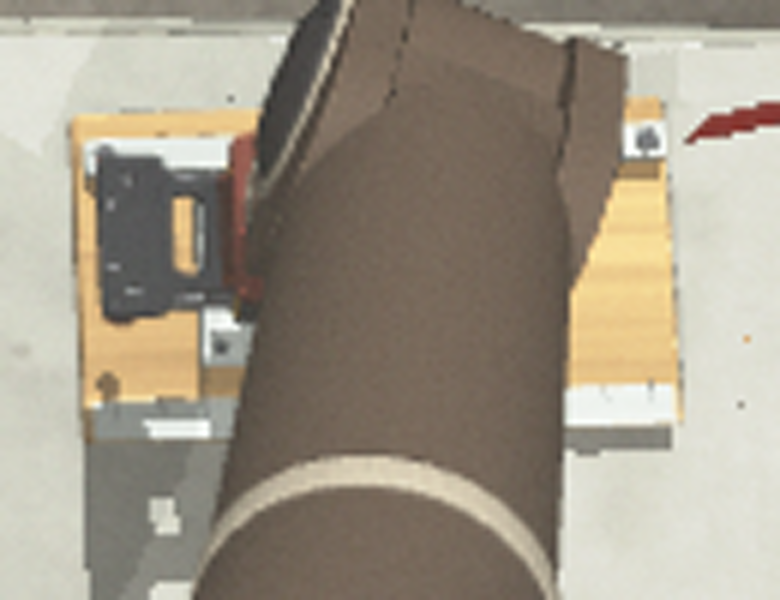

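```bash
python3 -m handwheel '[{"offset":[-0.5,-0.5,4],"turn":0,"hand":-1},{"offset":[-0.9,-0.5,7],"turn":0,"hand":-1},{"offset":[-0.9,-0.5,10],"turn":0,"hand":-1},{"offset":[-0.9,-0.5,12],"turn":0,"hand":-1},{"offset":[-0.9,-0.5,12.5],"turn":0,"hand":-1},{"offset":[-0.9,-0.5,12.5],"turn":0,"hand":-1},{"offset":[-0.9,-0.5,12.5],"turn":0,"hand":-1}]' 30
python3 - <<'E'
from h import *
plan(jw((-.002,0.052,.0573)),JIG[2])
s=manip.capture("side");cv2.imwrite("pics/s10.png",cv2.resize(s[240:350,350:490],None,fx=5,fy=5,interpolation=cv2.INTER_CUBIC))
E
```

```text
time_s: 14.2
tcp_pos: [0.429, -0.2582, 0.0573]
ee_rot: [[0.999, 0.044, 0.003], [0.044, -0.999, -0.008], [0.003, 0.008, -1.0]]
contact_force: [-2.1, -0.2, 4.5]
grip_width: 0.114
offset mm [0.1 0.  0. ] turn 0.001 | tcp [ 0.429  -0.2582  0.0573] q7 -1.16 t 14.2 F [-2.1 -0.2  4.5] w 0.114
```

View pics/s10.png

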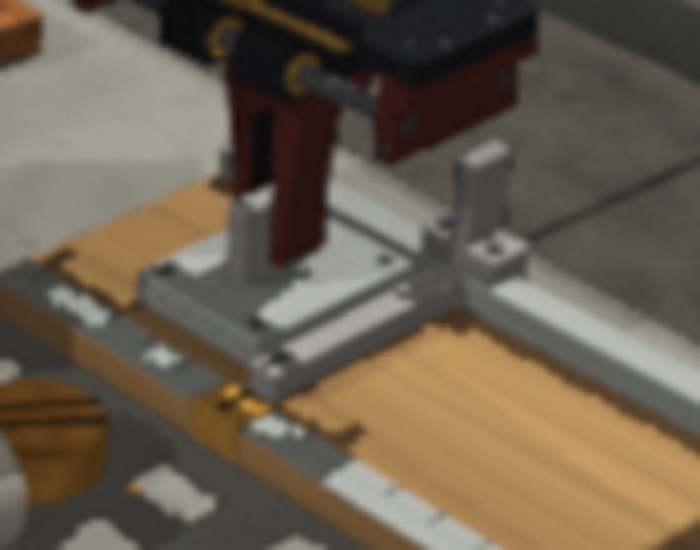

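```bash
python3 -m handwheel '[{"offset":[0,0,0.5],"turn":0,"hand":-1},{"offset":[0,0,0.5],"turn":0,"hand":-0.7},{"offset":[0,0,0.5],"turn":0,"hand":-0.5},{"offset":[0,0,0.5],"turn":0,"hand":-0.4},{"offset":[0,0,0.5],"turn":0,"hand":-0.4},{"offset":[0,0,-8],"turn":0,"hand":-0.4},{"offset":[0,0,-25],"turn":0,"hand":-0.4},{"offset":[0,0,-55],"turn":0,"hand":-0.4},{"offset":[0,0,-95],"turn":0,"hand":-0.4},{"offset":[0,0,-130],"turn":0,"hand":-0.4},{"offset":[-5,-40,-140],"turn":0,"hand":-0.4},{"offset":[-10,-85,-140],"turn":0,"hand":-0.4},{"offset":[-15,-130,-140],"turn":0,"hand":-0.4},{"offset":[-20,-170,-140],"turn":0,"hand":-0.4},{"offset":[-25,-210,-140],"turn":0,"hand":-0.4},{"offset":[-25,-210,-140],"turn":0,"hand":-0.4},{"offset":[-25,-210,-140],"turn":0,"hand":-0.4}]' 15
python3 - <<'E'
from h import *
s=manip.capture("side");t=manip.capture("top");cv2.imwrite("pics/s11f.png",s);cv2.imwrite("pics/t11f.png",t)
cv2.imwrite("pics/s11.png",cv2.resize(s[260:350,350:470],None,fx=6,fy=6,interpolation=cv2.INTER_CUBIC))
cv2.imwrite("pics/t11.png",cv2.resize(t[205:285,370:480],None,fx=7,fy=7,interpolation=cv2.INTER_CUBIC))
E
```

```text
time_s: 15.95
tcp_pos: [0.3944, -0.0481, 0.1962]
ee_rot: [[0.999, 0.046, 0.004], [0.046, -0.999, -0.008], [0.004, 0.008, -1.0]]
contact_force: [-1.0, 0.1, 0.4]
grip_width: 0.298
```

View pics/s11.png

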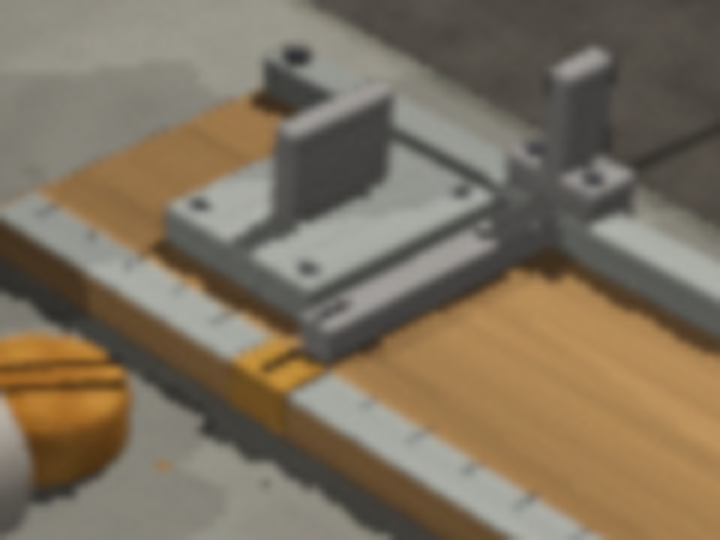

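View pics/t11.png

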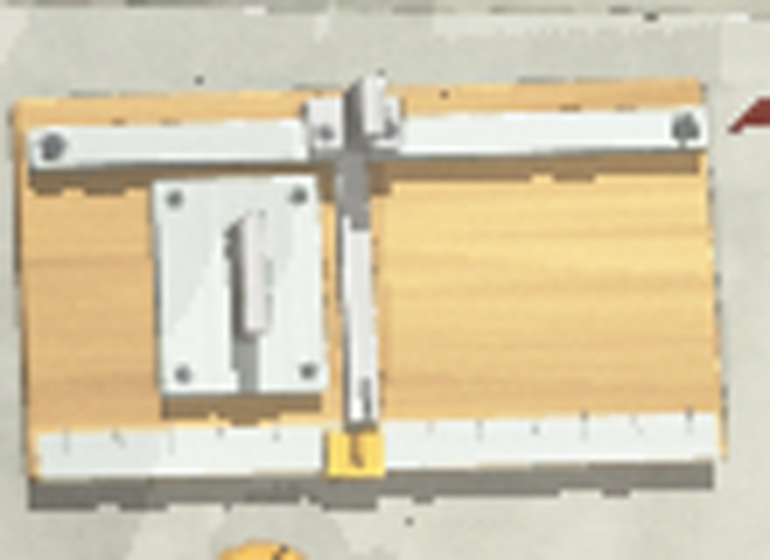

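View pics/t11f.png

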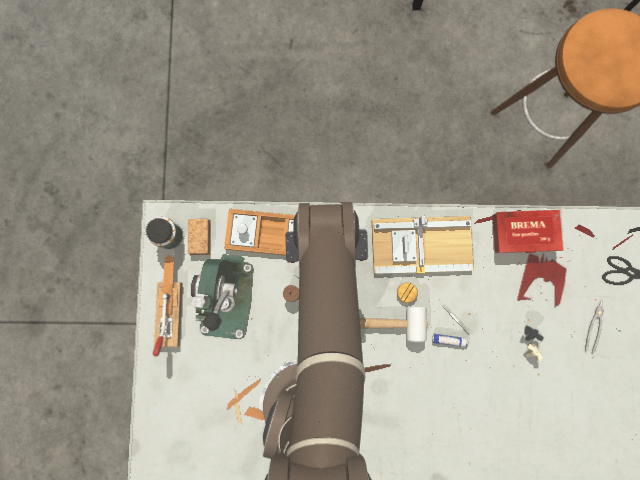

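Run:
```python
from h import *
def wj(p):
    c,s=np.cos(JIG[2]),np.sin(JIG[2]); d=p[:2]-JIG[:2]; return (1000*np.array([c*d[0]+s*d[1],-s*d[0]+c*d[1]])).round(1)
t=lambda x,y:((x+.5)/7-.5+370,(y+.5)/7-.5+205)
s=lambda x,y:((x+.5)/6-.5+350,(y+.5)/6-.5+260)
q=np.array([wj(atz("top",t(*p),.03)) for p in((153,183),(317,175),(326,390),(162,394))]);print(q,q.mean(0))
q=np.array([wj(atz("side",s(*p),.03)) for p in((165,208),(303,296),(505,196))]);print(q,(q[0]+q[2])/2)
print("rail near top edge",[wj(atz("top",t(*p),.03)) for p in((200,165),(560,150))])
print("idx side",wj(atz("side",s(333,307),.03)),"mark",wj(atz("side",s(289,357),.0195)))
print(manip.state()["tcp_pos"],manip.state()["contact_force"])
```

```text
[[ 36.8  83.9]
 [ 38.1  20.6]
 [-44.9  21.2]
 [-44.7  83.9]] [-3.675 52.4  ]
[[-46.2  80.2]
 [-48.4  17.6]
 [ 39.6  17. ]] [-3.3 48.6]
rail near top edge [array([43.3, 65.5]), array([ 45.2, -73.4])]
idx side [-45.8   7.7] mark [-63.    8.3]
[ 0.39457901 -0.04945154  0.19594097] [-0.0787485  -0.26663418  0.40180487]
```

```bash
python3 -c "
from plant import manip
print(manip.finish_job())"
```

```text
the job is handed in; nothing more can be done
None
```

I set the stop on its mark and placed the fin block in the corner between arm and rail. The job was handed in at about 16 s of the 61 s allowed. No verdict was reported, so the checks below are my own, made just before hand-in.

- **Stop:** I pinched the thumb plate, moved it about 81 mm and let go. The last pictures put the index line about 1 mm short of the mark. Single readings ran from 0.5 to 2.6 mm short, and the limit is 4 mm.
- **Fin block:** I lifted it straight up out of its pocket and lowered it until the board took its weight. It was released on the board, not dropped.
- **Final position:** Its centre is at jig x of about -3.5 mm and 35–39 mm from the arm's +y face, so the gaps are about 6.5 mm to the rail and 3–7 mm to the arm. It looks square and flat in both pictures. The top and side cameras disagreed by about 4 mm in y, but both values are within limits.
- **Everything else:** The tray, the other blocks, the cork and the beeswax showed no visible shift. I only looked and did not measure them, and the arm hid part of the tray and the post block in the last top picture. The gripper was clear of everything, with contact force under 0.5 N.

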